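# Arm the sample chamber and hold a sample paddle in its slot

### The arm

A 6-joint arm with a two-finger parallel gripper is mounted at the origin on the work surface. World frame = base frame: x ahead of the robot, y to its left, z up, the work surface at z = 0. Lengths are in m, angles in rad, forces in N, time in s.
With the tool pointing down it reaches from about 0.35 to 0.85 m from the base axis. Payload 8.1 kg.
Tool frame: the origin (TCP) lies at the centre of the arm's flange, where the gripper is bolted on; the fingertips stand 186 mm ahead of it and the grasp point (between the pads) lies 167 mm ahead of it; z points along the fingers, y is the line along which they close (so a half turn about z gives the same grasp; the last joint's range is limited). The gripper opens to 93 mm and grips with 3 to 60 N. Pads are 15 mm wide; open, the fingers measure 128 mm over their backs; the gripper's body (75 mm by 188 mm) begins 65 mm behind the grasp point.
Start: joints at [1.121, 0.13, 1.488, -0, 1.523, -0.085], TCP at [0.214, 0.561, 0.405] pointing down, gripper open.
Joint ranges: [-2.96, 2.96], [-0.89, 2.26], [0.02, 2.5], [-1.34, 4.48], [0, 2.73], [-2.66, 2.66]. Speed limits (rad/s): [2.39, 2.39, 2.79, 3.14, 3.14, 3.14].

### API

Orientations are given as a rotation vector (axis times angle).
In Python, from plant import robot gives the robot as it stands.
- The arm moves only by the tool apply_moves, never from a script. Its argument "series" is a list of rows, each a list of 2 entries, a list of its own where there are three numbers: the shift along the tool's x, y, z in mm, then the turn, a rotation vector about the tool's x, y, z in rad. A call has 1 to 12 rows; each row shifts and turns the commanded pose from where the row before left it, along the tool's axes as they then stand; what a row does not reach is not made up. A row lasts 1/12 s, in which the tool goes at most 41.7 mm and 7.16 degrees, less where a joint would pass 70% of its speed; a pose out of reach is approached as far as the arm can. A call is refused whole if a number of a shift passes 41.7 or a number of a turn 0.125, either way. A call with a gripper value outside its range is refused whole. "claw" is the opening, from 0 (shut) to 1 (fully open), set as the call begins (left out, the last holds). The fingers move at their own pace and stop on an object; "newtons" is the grip in N (left out, the last holds). Time passes only in rows, so rows that do not move let the fingers close. It gives the time, the measured TCP pose, the force, the opening and the grip force at its end, in the units of the state.
- robot.read_state(): the state, without advancing time (a new reading comes with each control period).
- robot.read_camera(name): name is "scene" or "top" or "wrist"; returns (picture, depth): 420x560x3 uint8, blue, green, red; 420x560 float32, m along the optical axis (not along the pixel's ray), 0 where there is no reading.
- robot.calibration(name): a dict with "fx", "fy", "cx", "cy" (pixels), "extrinsics" (4x4, takes a point from world to camera coordinates). Camera axes: x right, y down, z forward; pixel columns grow to the right and rows downward; lengths in m; the calibration is good to about 2 mm. A picture is of the moment at which its call begins: read the wrist's pose just before it. calibration takes no time and is no camera call; for the wrist camera it gives the pose at the moment of the call.
- robot.close_job(): hands the job in; it is judged then, once.
The state is a dict: "t": time; "q": joint angles; "dq": joint speeds; "joint_torque": joint torques, N m; "tool_pos": TCP position; "orientation": TCP orientation; "force": force on the tool from outside, world axes, zero at the start; "wrist_torque": the same for the moment, N m; "opening": finger opening in m; "gripper_force": force on a finger pad.
Only numpy, scipy, OpenCV 4.12 (cv2) and the standard library are available. Lean on these libraries where they do the work, as an engineer would, in place of code of your own. Each camera call takes 0.05 s, during which the arm holds its last target. There are 200 camera calls.

### The job

Take the interlock pin out of its stand, push it fully home in the round jack in the sample chamber's lid and let go of it. Then take the paddle with the narrower blade from the rack (leave the wider one standing there), pass its blade upright down through the slot in the lid and hold the sample in the chamber with about half of the blade's length below the lid's top. Finish while still holding the paddle there with the gripper, still, its grip clear above the lid: do not let go of it.

Things in the scene. Friction and masses are not known exactly. Their poses are not given: they have to be found in the camera images.
- chamber: Sample chamber: fixed grey metal box, 120 mm (x) by 160 mm (y) by 90 mm high, with a 12 mm thick aluminium lid and a clear pane in its +x side. Origin: centre of its underside, z up. Inside it is empty from the lid down to a floor 84 mm below the lid's top.
- slot (a point): Centre of the lid's slot at the lid's top face (90 mm above the table), 35 mm from the chamber's centre along its +y. The slot goes straight through the 12 mm lid, 8 mm along x and 32 mm along y (2 mm more than the narrow blade both ways), edges chamfered 2 mm. Axes are the chamber's, z up.
- jack (a point): Centre of the round jack opening in the same lid, at the lid's top face, 77 mm from the slot's centre along the chamber's -y. 8 mm in diameter, straight through the 12 mm lid, edge chamfered 2 mm. Axes are the chamber's, z up.
- pin_center (a point): Interlock pin at half height, 37.5 mm above its tip; 75 mm long, about 30 g, upright in its stand, z up. From the tip: brass shaft 6 mm thick, 30 mm long, foot chamfered; black flange 18 mm wide, 5 mm thick; round black handle 13 mm thick, 40 mm high, its middle 17.5 mm above this point. Fully home, the flange lies on the lid and this point is 7.5 mm above the lid's top.
- stand: Stand of the pin: fixed grey block 50 x 50 x 36 mm with a 9.5 mm hole in the middle of its top, on which the pin's flange rests. Origin: centre of its underside.
- paddle_center (a point): Narrow paddle at half height, 57.5 mm above its foot; upright in the rack, about 70 g, z up. Aluminium blade 6 mm thick (x), 30 mm wide (y), 70 mm long, copper sample near the foot; above it a black grip 16 mm (x) by 34 mm (y) by 45 mm high, its middle 35 mm and its underside 12.5 mm above this point. Both ways round are alike.
- wide_paddle_center (a point): The other paddle at half height, 57.5 mm above its foot: the same but with a blade 44 mm wide and a grip 48 mm wide. It does not fit the lid's slot and stays in the rack.
- rack: Rack of the paddles: fixed white block 60 mm (x) by 170 mm (y) by 46 mm high, with two slots 8.5 mm (x) by 47 mm (y), 40 mm deep, 40 mm either side of its centre along y, in which the two blades stand loosely. Which paddle is in which slot varies. Origin: centre of its underside.
Things that resemble listed ones, but are neither listed nor needed, are in the scene too. What is shaped like the part that bears paddle_center but yellow is not meant.

How it is judged:
On the way, in this order (a step that is already met when the one before it is completed fails the run):
1. the pin is fully home in the jack and let go (z of pin_center in the frame of jack below 0.0115 m and horizontal distance between pin_center and jack below 0.004 m and angle between pin_center's own z axis and vertical below 0.15 rad and contact force between pin and the fingers below 0.1 N), for 0.2 s.
2. the narrow paddle's blade has passed at least 20 mm through the slot (z of paddle_center in the frame of slot below 0.0375 m and horizontal distance between paddle_center and slot below 0.006 m and angle between paddle_center's own z axis and vertical below 0.15 rad), for 0.1 s.
At the end, for the whole second after the job is handed in: The pin stands upright in the jack, its flange within 4 mm of the lid, untouched. The narrow paddle is upright in the slot (within 0.12 rad), at rest in the gripper's fingers, with 23 to 53 mm of its 70 mm blade below the lid's top: so neither its foot nor its grip rests on anything (all of step 1 and z of paddle_center in the frame of slot between 0.0045 and 0.0345 m and horizontal distance between paddle_center and slot below 0.006 m and angle between paddle_center's own z axis and vertical below 0.12 rad and contact force between paddle and the fingers above 1 N and linear speed of paddle below 0.02 m/s); the arm keeps its last pose, push and grip.
It fails at once if the wider paddle is taken, knocked or shifted more than 30 mm (distance of wide_paddle_center from where it was at the start of the episode above 0.03 m).
It also fails if it takes over 67 s, if anything falls off the work surface, if the arm or the gripper's body presses on something with over 40 N, if the wrist force passes 120 N, or if a joint passes its speed limit or range.

## Working session

There is one attempt and no reset: what is moved stays moved. The work goes in short steps, Python scripts to look and compute and a tool call to move; the robot and the scene stay as the last step left them, time stands still between calls to the robot, and variables do not carry over. Pictures are saved under pics/ and viewed, at most 10 in all, crops included, and the job is handed in when it is done.

Besides the shell and the picture viewer there is one more tool, called after "Call:" as name(argument=value, ...), one argument or row to a line, values as JSON. apply_moves: Moves the arm, as the interface text tells. Its arguments: {"type":"object","properties":{"series":{"type":"array"},"claw":{"type":"number"},"newtons":{"type":"number"}},"required":["series"]}

```bash
mkdir -p pics
cat > h.py <<'E'
import numpy as np, cv2
from scipy.spatial.transform import Rotation as R
from plant import robot
def pts(name,d,c):
    h,w=d.shape;u,v=np.meshgrid(np.arange(w),np.arange(h))
    P=np.stack([(u-c['cx'])/c['fx']*d,(v-c['cy'])/c['fy']*d,d,np.ones_like(d)],-1)
    return (P@np.linalg.inv(np.array(c['extrinsics'])).T)[...,:3]
def look(name):
    c=robot.calibration(name);im,d=robot.read_camera(name);return im,d,c,pts(name,d,c)
def ray(c,u,v,z):
    T=np.linalg.inv(np.array(c['extrinsics']));o=T[:3,3];r=T[:3,:3]@[(u-c['cx'])/c['fx'],(v-c['cy'])/c['fy'],1]
    return o+r*(z-o[2])/r[2]
def go(x,y,z=None):
    s=robot.read_state();p=np.array(s['tool_pos']);M=R.from_rotvec(s['orientation'])
    t=np.array([x,y,p[2] if z is None else z]);print('tool shift mm',np.round(M.inv().apply(t-p)*1000,1),'yaw',s['orientation'])
E
python3 - <<'E'
from h import *
for n in('top','scene'):
    im,d,c,P=look(n);cv2.imwrite(f'pics/{n}0.png',im);np.savez(f'{n}0.npz',im=im,d=d,P=P)
    print(n,np.round(c['extrinsics'],3).tolist(),c['fx'])
s=robot.read_state();print(s)
E
```

```text
top [[-0.029, -1.0, -0.009, -0.013], [-0.994, 0.03, -0.104, 0.557], [0.105, 0.005, -0.995, 0.951], [0.0, 0.0, 0.0, 1.0]] 419.10676395633413
scene [[0.257, 0.967, -0.006, -0.103], [0.559, -0.153, -0.815, -0.236], [-0.788, 0.206, -0.58, 1.64], [0.0, 0.0, 0.0, 1.0]] 530.1098076256657
{'t': 0.1, 'q': array([ 1.12056869e+00,  1.31090139e-01,  1.48914720e+00, -2.03904877e-05,
        1.52300576e+00, -8.54300316e-02]), 'dq': array([ 0.00079016, -0.0021502 , -0.00223191, -0.00072497,  0.00022049,
        0.00189171]), 'joint_torque': array([ 1.98047259e-03, -5.61340785e+01, -4.93095410e+01,  7.71925575e-02,
        2.92622525e-02, -1.01314536e-04]), 'tool_pos': array([0.21396816, 0.56033651, 0.40380214]), 'orientation': array([-5.69773303e-01, -3.08906713e+00,  2.50822655e-03]), 'force': array([-0.11185941, -0.29136763, -1.01043913]), 'wrist_torque': array([ 0.03769652,  0.00597144, -0.0494427 ]), 'gripper_force': 0.0, 'opening': 0.0928426384938798}
```

View pics/top0.png

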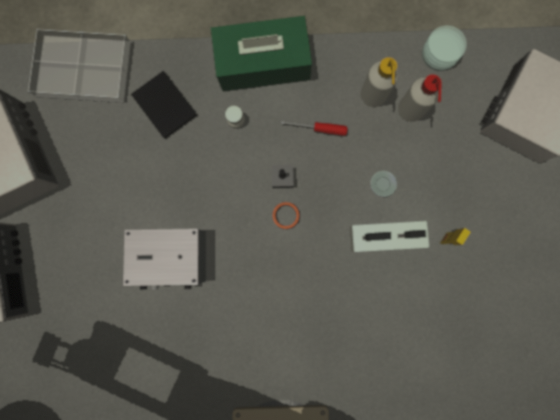

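View pics/scene0.png

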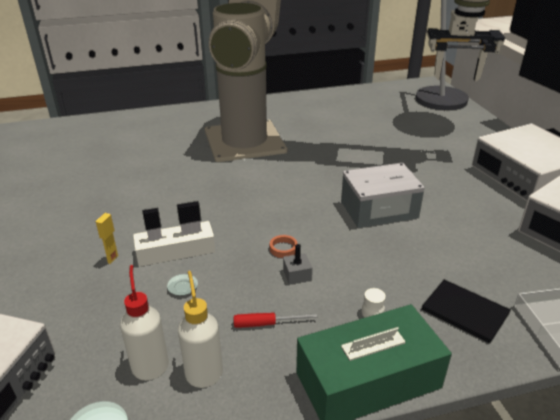

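The top view shows the chamber at (161,257) with slot (145,257) and jack (180,257), the pin and stand at (283,176), and the rack at (390,236) with grips at (378,237) and (414,235). The yellow decoy is at (460,236). In the scene view the left grip (152,218) looks narrower than the right one (189,212), so the narrow paddle should be the -y one.

Things that could be mistaken for the target (top view): the paddle at (378,237), the wide one; (414,235), the narrow one; and (460,236), the yellow decoy. For the pin, only (283,175).

Run:
```python
from h import *
c=robot.calibration('top')
f=np.load('top0.npz');im,d,P=f['im'],f['d'],f['P']
g=im.max(2).astype(int)
def comp(m,name,z,x0,y0,x1,y1,mn=6):
    k=np.zeros(m.shape,np.uint8);k[y0:y1,x0:x1]=m[y0:y1,x0:x1]
    n,l,st,ce=cv2.connectedComponentsWithStats(k)
    for i in range(1,n):
        if st[i,4]>=mn:
            cn=np.argwhere(l==i)[:,::-1].astype(np.float32);r=cv2.minAreaRect(cn)
            print(name,ce[i].round(1),'A',st[i,4],'rect',np.round(r[1],1),round(r[2],1),'ray',ray(c,*ce[i],z).round(4),'depth z',np.median(P[l==i],0).round(4))
print(P[257,160],P[235,397],P[175,283],P[175,291],g[257,120:205].tolist())
comp(g<120,'lidholes',.09,130,240,192,275)
comp(g<60,'grips',.121,352,222,432,250)
comp(g<60,'pin',.08,270,160,300,192)
m=(abs(P[...,2]-.09)<.012);comp(m,'lid',.09,110,215,215,300,200)
m=(abs(P[...,2]-.046)<.012);comp(m,'rack',.046,340,210,440,265,200)
m=(abs(P[...,2]-.036)<.008);comp(m,'stand',.036,265,155,305,195,50)
m=(P[...,2]>.095);comp(m,'tallgrips',.121,345,215,440,265)
comp(m*0+(P[...,2]>.05),'tallpin',.08,265,155,305,195)
v=np.hstack([cv2.resize(im[215:275,345:475],None,fx=4,fy=4,interpolation=3),cv2.resize(im[155:215,250:310],None,fx=4,fy=4,interpolation=3)])
s=np.load('scene0.npz')['im']
v2=np.hstack([cv2.resize(s[190:270,90:230],None,fx=4,fy=4,interpolation=3),cv2.resize(im[227:307,125:185],None,fx=4,fy=4,interpolation=3)])
w=min(v.shape[1],v2.shape[1]);cv2.imwrite('pics/crop.png',cv2.convertScaleAbs(np.vstack([v[:,:w],v2[:,:w]]),alpha=1.4))
```

```text
[0.45626408 0.24804522 0.09223121] [ 0.49173654 -0.2874034   0.01161317] [ 0.63317771 -0.02317573  0.06636947] [ 0.6381831  -0.04151491  0.03714335] [98, 98, 104, 121, 141, 155, 158, 159, 159, 160, 160, 161, 160, 160, 160, 154, 136, 108, 81, 67, 64, 64, 64, 65, 65, 64, 65, 65, 64, 65, 68, 85, 117, 145, 158, 162, 163, 163, 163, 163, 163, 164, 164, 164, 163, 164, 164, 164, 165, 165, 164, 166, 165, 166, 165, 165, 160, 142, 115, 89, 84, 104, 135, 157, 165, 165, 166, 166, 166, 166, 166, 166, 166, 166, 166, 164, 155, 125, 83, 52, 45, 44, 44, 44, 43]
lidholes [144.3 257. ] A 74 rect [ 4. 15.] 90.0 ray [0.4574 0.2829 0.09  ] depth z [0.4576 0.3002 0.0096]
lidholes [179.5 256.5] A 12 rect [2.8 2.8] 45.0 ray [0.4561 0.2063 0.09  ] depth z [0.4562 0.2259 0.0071]
grips [414.4 233.7] A 96 rect [19.  5.] 0.0 ray [ 0.4892 -0.2961  0.121 ] depth z [ 0.4889 -0.296   0.1217]
grips [377.1 235.9] A 124 rect [ 5.1 24.2] 86.2 ray [ 0.4869 -0.2179  0.121 ] depth z [ 0.4868 -0.2174  0.1219]
pin [282.4 174.1] A 52 rect [8.5 7.1] 45.0 ray [ 0.6327 -0.0221  0.08  ] depth z [ 0.6351 -0.0214  0.0667]
pin [295.  
[... 171 characters left out ...]
 depth z [ 0.6133 -0.0241  0.0178]
lid [160.5 257.1] A 4092 rect [56. 75.] 90.0 ray [0.4559 0.2477 0.09  ] depth z [0.4557 0.2468 0.0909]
rack [388.  236.6] A 1588 rect [26.4 76.1] 86.6 ray [ 0.4874 -0.258   0.046 ] depth z [ 0.4836 -0.2609  0.047 ]
stand [281.6 175.7] A 439 rect [21. 21.] 90.0 ray [ 0.6374 -0.0194  0.036 ] depth z [ 0.6353 -0.0198  0.0372]
tallgrips [415.2 233.9] A 154 rect [ 7.8 19.3] 85.2 ray [ 0.4887 -0.2978  0.121 ] depth z [ 0.4886 -0.2974  0.1215]
tallgrips [378.  236.1] A 197 rect [ 7.8 24.5] 85.6 ray [ 0.4865 -0.2196  0.121 ] depth z [ 0.4865 -0.2196  0.1218]
tallpin [281.3 172.7] A 41 rect [7. 5.] 90.0 ray [ 0.6359 -0.0198  0.08  ] depth z [ 0.6368 -0.0192  0.0809]
```

View pics/crop.png

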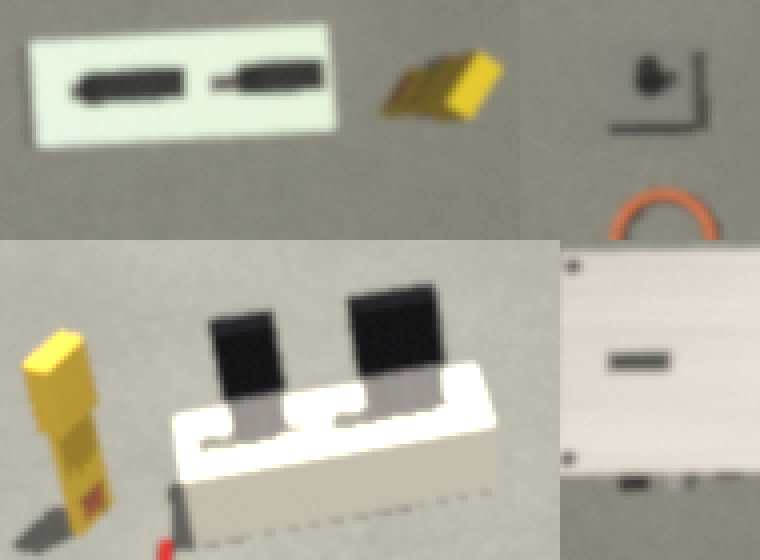

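Narrow paddle confirmed: the grip at (414,234), ~17 px = 34 mm wide, z 0.1215. The wide one is at (377,236). Slot-to-jack comes out at 76.6 mm against 77 given. First I turn so that tool y lies along world x, then I go over the pin.

Call:
apply_moves(
  series=[
    [[0, 0, 0], [0, 0, 0.1]],
    [[0, 0, 0], [0, 0, 0.1]],
    [[0, 0, 0], [0, 0, 0.1]],
    [[0, 0, 0], [0, 0, 0.1]],
    [[0, 0, 0], [0, 0, 0.1]],
    [[0, 0, 0], [0, 0, 0.1]],
    [[0, 0, 0], [0, 0, 0.1]],
    [[0, 0, 0], [0, 0, 0.1]],
    [[0, 0, 0], [0, 0, 0.1]],
    [[0, 0, 0], [0, 0, 0.1]],
    [[0, 0, 0], [0, 0, 0.1]],
    [[0, 0, 0], [0, 0, 0.1]],
  ],
  claw=1,
)

```text
t: 1.1
tool_pos: [0.214, 0.5604, 0.4041]
orientation: [2.22, 2.222, -0.002]
force: [0.8, -0.3, 1.1]
opening: 0.093
gripper_force: 0.0
```

Call:
apply_moves(
  series=[
    [[-32, 23, 0], [0, 0, 0]],
    [[-32, 23, 0], [0, 0, 0]],
    [[-32, 23, 0], [0, 0, 0]],
    [[-32, 23, 0], [0, 0, 0]],
    [[-32, 23, 0], [0, 0, 0]],
    [[-32, 23, 0], [0, 0, 0]],
    [[-32, 23, 0], [0, 0, 0]],
    [[-32, 23, 0], [0, 0, 0]],
    [[0, 0, 0], [0, 0, 0]],
    [[0, 0, 0], [0, 0, 0]],
    [[0, 0, 0], [0, 0, 0]],
  ],
)

```text
t: 2.02
tool_pos: [0.3994, 0.3057, 0.4044]
orientation: [-2.215, -2.226, 0.001]
force: [0.2, 0.4, -0.1]
opening: 0.0929
gripper_force: 0.0
```

Run:
```python
from h import *
im,d,c,P=look('wrist');cv2.imwrite('pics/w1.png',im);np.savez('w1.npz',im=im,d=d,P=P)
print(np.linalg.inv(c['extrinsics']).round(3).tolist(),c['fx'])
import pickle;pickle.dump(c,open('w1.pkl','wb'))
go(.636,-.0195)
print(robot.read_state()['tool_pos'],robot.read_state()['t'])
```

```text
[[1.0, 0.005, 0.001, 0.399], [0.005, -0.965, -0.261, 0.379], [-0.001, 0.261, -0.965, 0.384], [0.0, 0.0, 0.0, 1.0]] 292.71062886055313
tool shift mm [-3.273e+02  2.348e+02 -2.000e-01] yaw [-2.21383889e+00 -2.22813261e+00  6.75687860e-04]
[0.39906905 0.30626009 0.40446409] 2.0667
```

View pics/w1.png

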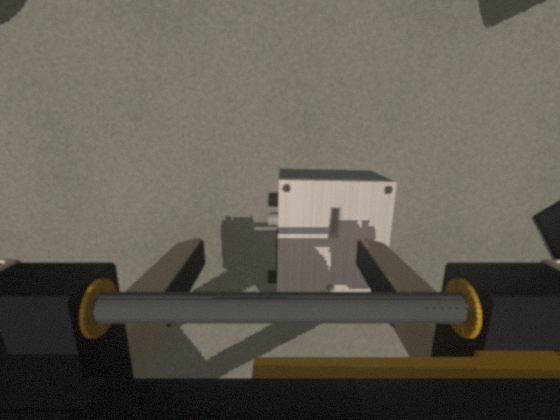

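The wrist view shows the lid, with the slot at (335,222); the gripper hides the jack. This camera sees the +y side, so I'll look at the pin from 70 mm on its -y side.

Call:
apply_moves(
  series=[
    [[-33, 20, 0], [0, 0, 0]],
    [[-33, 20, 0], [0, 0, 0]],
    [[-33, 20, 0], [0, 0, 0]],
    [[-33, 20, 0], [0, 0, 0]],
    [[-33, 20, 0], [0, 0, 0]],
    [[-33, 20, 0], [0, 0, 0]],
    [[-33, 20, 0], [0, 0, 0]],
    [[-33, 20, 0], [0, 0, 0]],
    [[-33, 20, 0], [0, 0, 0]],
    [[-33, 19, 0], [0, 0, 0]],
    [[-33, 19, 0], [0, 0, 0]],
    [[-33, 19, 0], [0, 0, 0]],
  ],
)

```text
t: 3.07
tool_pos: [0.64, -0.0883, 0.4043]
orientation: [-2.211, -2.231, -0.0]
force: [1.3, 0.8, 0.7]
opening: 0.0931
gripper_force: 0.0
```

Call:
apply_moves(
  series=[
    [[0, 0, 40], [0, 0, 0]],
    [[0, 0, 40], [0, 0, 0]],
    [[0, 0, 0], [0, 0, 0]],
    [[0, 0, 0], [0, 0, 0]],
    [[0, 0, 0], [0, 0, 0]],
  ],
)

```text
t: 3.48
tool_pos: [0.6395, -0.0874, 0.3264]
orientation: [2.212, 2.23, 0.001]
force: [0.7, 1.3, 1.5]
opening: 0.0928
gripper_force: 0.0
```

Run:
```python
from h import *
im,d,c,P=look('wrist');cv2.imwrite('pics/w2.png',im);np.savez('w2.npz',im=im,d=d,P=P)
m=(P[...,2]>.076)&(P[...,2]<.09)&(abs(P[...,0]-.636)<.03)&(abs(P[...,1]+.02)<.03)&(d>0)
v,u=np.nonzero(m);print('pin top n',m.sum(),u.mean(),v.mean(),ray(c,u.mean(),v.mean(),.081),np.median(P[m],0),P[m].min(0),P[m].max(0))
m=(abs(P[...,2]-.037)<.004)&(abs(P[...,0]-.636)<.05)&(abs(P[...,1]+.02)<.05)&(d>0)
r=cv2.minAreaRect(P[m][:,:2].astype(np.float32)*1000);print('stand',m.sum(),r)
go(.636,-.0195);s=robot.read_state();print(s['tool_pos'],s['t'])
```

```text
pin top n 229 279.28384279475983 136.12663755458516 [ 0.6385465  -0.01849673  0.081     ] [ 0.63835776 -0.01842385  0.08061541] [ 0.6322989  -0.02430505  0.07851426] [ 0.64434823 -0.0126344   0.08231484]
stand 2953 ((638.714599609375, -18.641353607177734), (50.145713806152344, 49.827457427978516), 89.44375610351562)
tool shift mm [68.2 -3.3 -0.1] yaw [2.21051793 2.22809721 0.00312192]
[ 0.63986628 -0.08770465  0.32782652] 3.5333
```

View pics/w2.png

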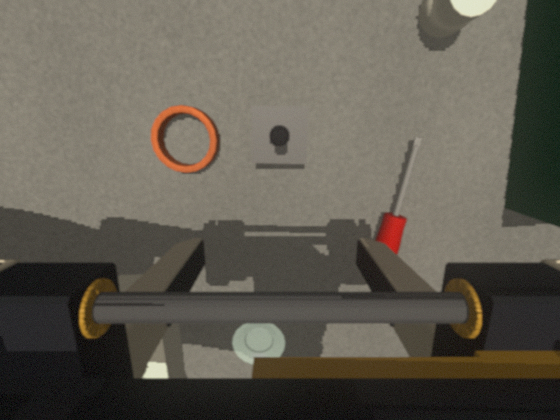

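The wrist view shows the pin top at (279,136), which puts it at (0.6385,-0.0185) at z 0.081; the stand rectangle is 50x50 mm and centred within 0.3 mm. Both agree, so I grasp.

Call:
apply_moves(
  series=[
    [[23, 0, 0], [0, 0, 0]],
    [[23, 0, 0], [0, 0, 0]],
    [[23, -1, 0], [0, 0, 0]],
    [[0, 0, 24], [0, 0, 0]],
    [[0, 0, 24], [0, 0, 0]],
    [[0, 0, 24], [0, 0, 0]],
    [[0, 0, 22], [0, 0, 0]],
    [[0, 0, 0], [0, 0, 0]],
    [[0, 0, 0], [0, 0, 0]],
    [[0, 0, 0], [0, 0, 0]],
  ],
  claw=1,
)

```text
t: 4.37
tool_pos: [0.6389, -0.0197, 0.2342]
orientation: [2.212, 2.226, 0.004]
force: [1.7, -0.2, 0.9]
opening: 0.0929
gripper_force: 0.0
```

Call:
apply_moves(
  series=[
    [[0, 0, 0], [0, 0, 0]],
    [[0, 0, 0], [0, 0, 0]],
    [[0, 0, 0], [0, 0, 0]],
    [[0, 0, 0], [0, 0, 0]],
    [[0, 0, 0], [0, 0, 0]],
    [[0, 0, 0], [0, 0, 0]],
    [[0, 0, 0], [0, 0, 0]],
    [[0, 0, 0], [0, 0, 0]],
    [[0, 0, 0], [0, 0, 0]],
    [[0, 0, 0], [0, 0, 0]],
  ],
  claw=0,
  newtons=25,
)

```text
t: 5.2
tool_pos: [0.6375, -0.0199, 0.2306]
orientation: [-2.215, -2.228, 0.0]
force: [-0.4, 1.1, 0.5]
opening: 0.0312
gripper_force: 0.0
```

Call:
apply_moves(
  series=[
    [[0, 0, 0], [0, 0, 0]],
    [[0, 0, 0], [0, 0, 0]],
    [[0, 0, 0], [0, 0, 0]],
    [[0, 0, 0], [0, 0, 0]],
    [[0, 0, 0], [0, 0, 0]],
  ],
)

```text
t: 5.62
tool_pos: [0.6375, -0.0199, 0.2307]
orientation: [-2.215, -2.228, -0.0]
force: [0.6, -0.6, -0.6]
opening: 0.0127
gripper_force: 25.0
```

Call:
apply_moves(
  series=[
    [[0, 0, -20], [0, 0, 0]],
    [[0, 0, -40], [0, 0, 0]],
    [[0, 0, -40], [0, 0, 0]],
    [[0, 0, -40], [0, 0, 0]],
    [[0, 0, 0], [0, 0, 0]],
    [[0, 0, 0], [0, 0, 0]],
  ],
)

```text
t: 6.12
tool_pos: [0.6386, -0.02, 0.3751]
orientation: [2.211, 2.224, 0.007]
force: [0.5, 0.5, -0.7]
opening: 0.0125
gripper_force: 25.0
```

Run:
```python
from h import *
go(.456,.1,.37);s=robot.read_state();print(s['opening'],s['gripper_force'],s['tool_pos'])
```

```text
tool shift mm [ 121.1 -181.9    3.7] yaw [2.21056091 2.22392459 0.00735949]
0.012475907837540063 24.992447197437286 [ 0.63857294 -0.02003295  0.37514023]
```

Call:
apply_moves(
  series=[
    [[27, -30, 0], [0, 0, 0]],
    [[27, -30, 0], [0, 0, 0]],
    [[27, -30, 0], [0, 0, 0]],
    [[27, -30, 0], [0, 0, 0]],
    [[27, -30, 0], [0, 0, 0]],
    [[26, -31, 0], [0, 0, 0]],
    [[0, 0, 0], [0, 0, 0]],
    [[0, 0, 0], [0, 0, 0]],
    [[0, 0, 0], [0, 0, 0]],
    [[0, 0, 0], [0, 0, 0]],
  ],
)

```text
t: 6.95
tool_pos: [0.4561, 0.1394, 0.3701]
orientation: [-2.216, -2.227, 0.001]
force: [1.1, 0.3, -1.1]
opening: 0.0125
gripper_force: 25.0
```

Run:
```python
from h import *
im,d,c,P=look('wrist');np.savez('w3.npz',im=im,d=d,P=P)
lid=(abs(P[...,2]-.09)<.006)&(abs(P[...,0]-.456)<.08)&(abs(P[...,1]-.247)<.1)&(d>0)
r=cv2.minAreaRect(P[lid][:,:2].astype(np.float32)*1000);print('lid',lid.sum(),r,np.median(P[lid][:,2]))
g=im.max(2)
for n,xy in(('slot',(.4574,.2829)),('jack',(.4561,.2063))):
    E=np.array(c['extrinsics']);q=E@[*xy,.09,1];u=c['fx']*q[0]/q[2]+c['cx'];v=c['fy']*q[1]/q[2]+c['cy'];print(n,'exp',u,v)
    u,v=int(u),int(v);w=im[max(v-40,0):v+40,u-40:u+40];print(w.shape)
cv2.imwrite('pics/w3.png',cv2.resize(im[0:250,150:450],None,fx=2,fy=2))
s=robot.read_state();print(s['tool_pos'],s['orientation'],s['t'])
# pin tip in hand
```

```text
lid 25474 ((456.46051025390625, 240.19895935058594), (141.2942657470703, 120.41150665283203), 89.22065734863281) 0.08964890732186867
slot exp 282.86636237377184 38.20526558951042
(78, 80, 3)
jack exp 280.70501675832054 137.46022158622694
(80, 80, 3)
[0.45626797 0.13922533 0.37022166] [-2.21606062e+00 -2.22658015e+00  1.20823729e-03] 7.0
```

View pics/w3.png

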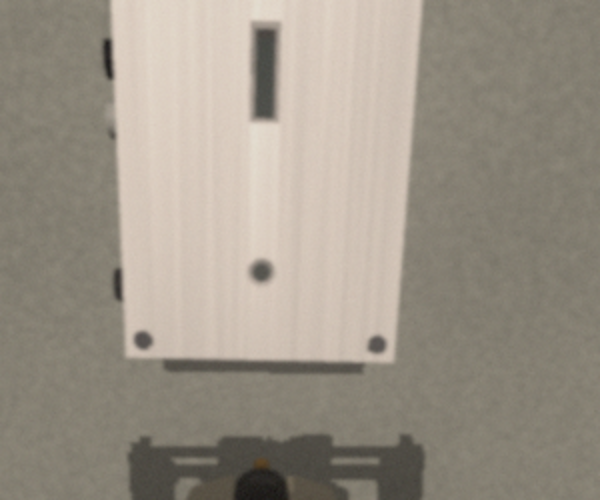

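Jack at crop (261,271) and slot at (264,71); the held pin's dark flange is at (262,485) with its brass tip peeking out above it. Next I compute precise centroids and where the tip is in the hand.

Run:
```python
from h import *
f=np.load('w3.npz');im=f['im'];c=robot.calibration('wrist');g=im.max(2).astype(int)
s=robot.read_state();p=np.array(s['tool_pos'])
def cen(x0,y0,x1,y1,t):
    k=np.zeros(g.shape,np.uint8);k[y0:y1,x0:x1]=(g[y0:y1,x0:x1]<t)
    w=np.clip(t-g,0,None)*k;v,u=np.mgrid[:g.shape[0],:g.shape[1]];return (w*u).sum()/w.sum(),(w*v).sum()/w.sum()
J=cen(268,122,294,148,150);S=cen(266,2,298,70,150);j=ray(c,*J,.09);sl=ray(c,*S,.09)
print(J,j,S,sl,'dist',np.hypot(*(sl-j)[:2]),'yaw',-np.arctan2((sl-j)[0],(sl-j)[1]))
hsv=cv2.cvtColor(im,cv2.COLOR_BGR2HSV);b=(hsv[...,1]>110)&(hsv[...,0]<30);b[:215]=0;b[250:]=0;b[:,:255]=0;b[:,310:]=0
v,u=np.nonzero(b);print('brass',len(v),u.mean() if len(u) else 0,(u.min(),u.max(),v.min(),v.max()) if len(v) else 0)
if len(v): print('tip far edge (expect y_pin+2.5mm)',ray(c,u.mean(),v.min(),p[2]-.2246),'tcp',p)
E=np.array(c['extrinsics'])
dk=(g<45);dk[:215]=0;dk[250:]=0;dk[:,:255]=0;dk[:,310:]=0
v,u=np.nonzero(dk);print('dark',u.min(),u.max(),v.min());print(ray(c,(u.min()+u.max())/2,v.min(),p[2]-.1946))
go(j[0],j[1])
```

```text
(np.float64(280.27094165222417), np.float64(135.45060658578856)) [0.45593519 0.20785837 0.09      ] (np.float64(282.02211151300077), np.float64(35.759810277758824)) [0.45697657 0.28455493 0.09      ] dist 0.0767036385006261 yaw -0.01357707547648178
brass 25 280.44 (np.int64(277), np.int64(283), np.int64(229), np.int64(233))
tip far edge (expect y_pin+2.5mm) [0.45635173 0.14208582 0.14562166] tcp [0.45626797 0.13922533 0.37022166]
dark 268 293 235
[0.45634004 0.14848743 0.17562166]
tool shift mm [68.6 -0.  -0. ] yaw [-2.21606062e+00 -2.22658015e+00  1.20823729e-03]
```

Call:
apply_moves(
  series=[
    [[23, 0, 0], [0, 0, 0]],
    [[23, 0, 0], [0, 0, 0]],
    [[22, 0, 0], [0, 0, 0]],
    [[0, 0, 0], [0, 0, 0]],
    [[0, 0, 20], [0, 0, 0]],
    [[0, 0, 20], [0, 0, 0]],
    [[0, 0, 0], [0, 0, 0]],
    [[0, 0, 0], [0, 0, 0]],
    [[0, 0, 0], [0, 0, 0]],
    [[0, 0, 0], [0, 0, 0]],
  ],
)

```text
t: 7.83
tool_pos: [0.4559, 0.2077, 0.3322]
orientation: [2.215, 2.227, 0.003]
force: [1.2, 0.2, 0.6]
opening: 0.0126
gripper_force: 25.0
```

Run:
```python
from h import *
go(.4558,.2072)
im,d,c,P=look('wrist');s=robot.read_state();p=s['tool_pos'];print(p,s['orientation'])
cv2.imwrite('pics/w4.png',cv2.resize(im[130:290,200:360],None,fx=3.7,fy=3.7))
```

```text
tool shift mm [-0.5 -0.1 -0. ] yaw [2.21501148 2.2265801  0.00262531]
[0.45585252 0.20775627 0.33220677] [2.21474994 2.22665533 0.00297451]
```

View pics/w4.png

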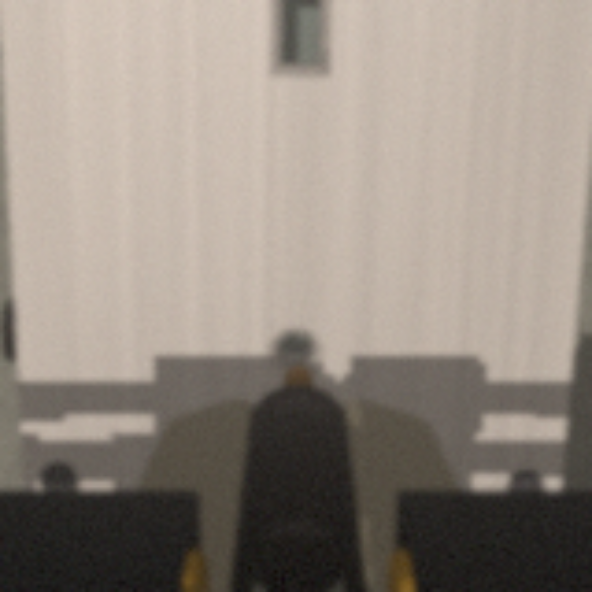

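The close view shows the brass tip (298,376) directly in front of the jack (295,348), within about 1 mm sideways. I descend gently.

Call:
apply_moves(
  series=[
    [[-0.5, -0.3, 8], [0, 0, 0]],
    [[0, 0, 5], [0, 0, 0]],
    [[0, 0, 5], [0, 0, 0]],
    [[0, 0, 5], [0, 0, 0]],
    [[0, 0, 5], [0, 0, 0]],
    [[0, 0, 0], [0, 0, 0]],
    [[0, 0, 0], [0, 0, 0]],
  ],
)

```text
t: 8.47
tool_pos: [0.4548, 0.2073, 0.3021]
orientation: [-2.215, -2.228, 0.001]
force: [0.1, -1.5, -1.5]
opening: 0.0125
gripper_force: 25.0
```

Call:
apply_moves(
  series=[
    [[0, 0, 4], [0, 0, 0]],
    [[0, 0, 4], [0, 0, 0]],
    [[0, 0, 4], [0, 0, 0]],
    [[0, 0, 3], [0, 0, 0]],
    [[0, 0, 2], [0, 0, 0]],
    [[0, 0, 0], [0, 0, 0]],
    [[0, 0, 0], [0, 0, 0]],
  ],
)

```text
t: 9.05
tool_pos: [0.4548, 0.2074, 0.2854]
orientation: [2.215, 2.228, -0.001]
force: [2.9, -2.2, -3.1]
opening: 0.0123
gripper_force: 25.0
```

Almost seated (tip at 0.0608 by the numbers); I press slightly until contact shows.

Call:
apply_moves(
  series=[
    [[0, 0, 1], [0, 0, 0]],
    [[0, 0, 1], [0, 0, 0]],
    [[0, 0, 0], [0, 0, 0]],
    [[0, 0, 0], [0, 0, 0]],
    [[0, 0, 0], [0, 0, 0]],
  ],
)

```text
t: 9.47
tool_pos: [0.455, 0.2074, 0.2847]
orientation: [2.215, 2.228, 0.0]
force: [-1.7, -3.8, 6.6]
opening: 0.0121
gripper_force: 25.0
```

Contact is at 6.6 N with the tip at 0.060, the fully home height. I release and rise.

Call:
apply_moves(
  series=[
    [[0, 0, 0], [0, 0, 0]],
    [[0, 0, 0], [0, 0, 0]],
    [[0, 0, 0], [0, 0, 0]],
    [[0, 0, 0], [0, 0, 0]],
    [[0, 0, 0], [0, 0, 0]],
    [[0, 0, 0], [0, 0, 0]],
    [[0, 0, 0], [0, 0, 0]],
    [[0, 0, 0], [0, 0, 0]],
  ],
  claw=0.7,
)

```text
t: 10.13
tool_pos: [0.4548, 0.2075, 0.2837]
orientation: [-2.215, -2.228, 0.0]
force: [0.1, -0.3, 0.2]
opening: 0.061
gripper_force: 0.0
```

Call:
apply_moves(
  series=[
    [[0, 0, -30], [0, 0, 0]],
    [[0, 0, -40], [0, 0, 0]],
    [[0, 0, -30], [0, 0, 0]],
    [[-40, 0, 0], [0, 0, 0]],
    [[-40, 0, 0], [0, 0, 0]],
    [[0, 0, 0], [0, 0, 0]],
    [[0, 0, 0], [0, 0, 0]],
  ],
)

```text
t: 10.72
tool_pos: [0.4555, 0.1259, 0.384]
orientation: [2.218, 2.224, 0.001]
force: [-0.6, 0.6, 0.0]
opening: 0.0651
gripper_force: 0.0
```

Run:
```python
from h import *
im,d,c,P=look('wrist');s=robot.read_state();print(s['tool_pos'],s['opening'],s['t'])
m=(abs(P[...,0]-.456)<.03)&(abs(P[...,1]-.2075)<.03)&(P[...,2]>.12)&(P[...,2]<.15)&(d>0)
print('pin top',m.sum(),np.median(P[m],0),P[m].min(0),P[m].max(0))
f=np.load('top0.npz');P=f['P'];m=(abs(P[...,2]-.046)<.004)&(abs(P[...,0]-.485)<.06)&(abs(P[...,1]+.26)<.11)
print('rack',cv2.minAreaRect(P[m][:,:2].astype(np.float32)*1000))
go(.4887,-.36,.385)
```

```text
[0.45540609 0.12695208 0.38380707] 0.06493420888689927 10.7667
pin top 236 [0.45544824 0.20857489 0.13456107] [0.44942218 0.20215292 0.12281602] [0.46149424 0.21435619 0.13640448]
rack ((488.1295471191406, -261.52020263671875), (59.980491638183594, 171.1094207763672), 1.6698589324951172)
tool shift mm [-487.1   31.4   -1.4] yaw [-2.21702197e+00 -2.22560384e+00 -8.65299408e-04]
```

The pin is home (top at z 0.1346 against 0.135 expected). Now over to the rack.

Call:
apply_moves(
  series=[
    [[-40, 3, 0], [0, 0, 0]],
    [[-40, 3, 0], [0, 0, 0]],
    [[-40, 3, 0], [0, 0, 0]],
    [[-40, 3, 0], [0, 0, 0]],
    [[-40, 3, 0], [0, 0, 0]],
    [[-40, 3, 0], [0, 0, 0]],
    [[-40, 3, 0], [0, 0, 0]],
    [[-40, 3, 0], [0, 0, 0]],
    [[-40, 3, 0], [0, 0, 0]],
    [[-40, 3, 0], [0, 0, 0]],
    [[-40, 2, 0], [0, 0, 0]],
    [[-40, 0, 0], [0, 0, 0]],
  ],
  claw=0.7,
)

```text
t: 11.77
tool_pos: [0.4913, -0.3531, 0.3831]
orientation: [-2.212, -2.23, -0.001]
force: [-0.1, 0.4, 0.3]
opening: 0.0651
gripper_force: 0.0
```

Call:
apply_moves(
  series=[
    [[0, 0, 0], [0, 0, 0]],
    [[0, 0, 0], [0, 0, 0]],
    [[0, 0, 0], [0, 0, 0]],
  ],
)

```text
t: 12.02
tool_pos: [0.4909, -0.3513, 0.3829]
orientation: [-2.213, -2.228, -0.001]
force: [0.2, 0.3, -0.3]
opening: 0.065
gripper_force: 0.0
```

Run:
```python
from h import *
im,d,c,P=look('wrist');s=robot.read_state();print(s['tool_pos'],s['orientation'],s['t'])
cv2.imwrite('pics/w5.png',im)
m=(P[...,2]>.114)&(P[...,2]<.13)&(abs(P[...,0]-.488)<.06)&(abs(P[...,1]+.26)<.1)&(d>0)
n,l,st,ce=cv2.connectedComponentsWithStats(m.astype(np.uint8))
for i in range(1,n):
    if st[i,4]>40: print(ce[i],st[i,4],np.median(P[l==i],0),ray(c,*ce[i],.121),cv2.minAreaRect(P[l==i][:,:2].astype(np.float32)*1000))
m=(abs(P[...,2]-.046)<.004)&(abs(P[...,0]-.485)<.06)&(abs(P[...,1]+.26)<.11)
print('rack',cv2.minAreaRect(P[m][:,:2].astype(np.float32)*1000))
```

```text
[ 0.49095903 -0.35084568  0.38329045] [-2.21234635e+00 -2.22903060e+00 -8.74756473e-04] 12.0667
[276.47093791  51.11492734] 1514 [ 0.48693099 -0.22056338  0.12060714] [ 0.48723364 -0.22071053  0.121     ] ((487.2594909667969, -220.92669677734375), (15.977625846862793, 48.198001861572266), 1.7867631912231445)
[278.90286426 158.35367372] 803 [ 0.48952663 -0.29980488  0.12051893] [ 0.48946487 -0.2999762   0.121     ] ((489.20001220703125, -300.57537841796875), (15.525052070617676, 33.545753479003906), 0.7564296126365662)
rack ((488.2327575683594, -260.6939392089844), (59.64217758178711, 170.4947052001953), 1.685259222984314)
```

View pics/w5.png

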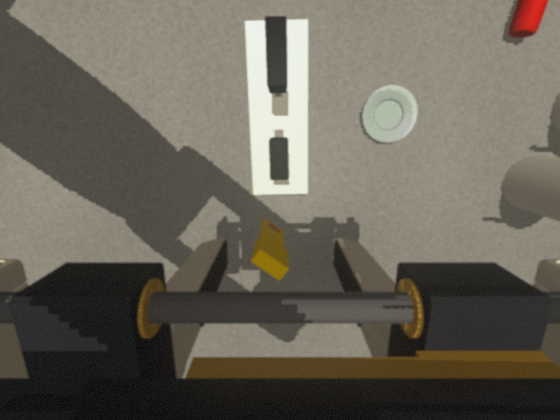

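The picture shows the wide grip at (276,51), the narrow grip at (279,158) measuring 15.5x33.5 mm at (0.489,-0.300), and the yellow decoy at (270,255), clear of the grasp. Grasping the narrow one now.

Call:
apply_moves(
  series=[
    [[25, -1, 0], [0, 0, 0]],
    [[26, -0.3, 0], [0, 0, 0]],
    [[0, 0, 0], [0, 0, 0]],
    [[0, 0, 30], [0, 0, 0]],
    [[0, 0, 30], [0, 0, 0]],
    [[0, 0, 30], [0, 0, 0]],
    [[0, 0, 26], [0, 0, 0]],
    [[0, 0, 0], [0, 0, 0]],
    [[0, 0, 0], [0, 0, 0]],
    [[0, 0, 0], [0, 0, 0]],
  ],
)

```text
t: 12.9
tool_pos: [0.4894, -0.301, 0.2697]
orientation: [2.212, 2.228, 0.001]
force: [1.1, -0.0, 0.1]
opening: 0.0651
gripper_force: 0.0
```

Call:
apply_moves(
  series=[
    [[0, 0, 0], [0, 0, 0]],
    [[0, 0, 0], [0, 0, 0]],
    [[0, 0, 0], [0, 0, 0]],
    [[0, 0, 0], [0, 0, 0]],
    [[0, 0, 0], [0, 0, 0]],
    [[0, 0, 0], [0, 0, 0]],
    [[0, 0, 0], [0, 0, 0]],
    [[0, 0, 0], [0, 0, 0]],
    [[0, 0, 0], [0, 0, 0]],
    [[0, 0, 0], [0, 0, 0]],
    [[0, 0, 0], [0, 0, 0]],
    [[0, 0, 0], [0, 0, 0]],
  ],
  claw=0,
  newtons=35,
)

```text
t: 13.9
tool_pos: [0.4886, -0.3013, 0.2676]
orientation: [-2.215, -2.228, 0.0]
force: [0.0, -0.3, 0.2]
opening: 0.0162
gripper_force: 35.0
```

Call:
apply_moves(
  series=[
    [[0, 0, -10], [0, 0, 0]],
    [[0, 0, -15], [0, 0, 0]],
    [[0, 0, -15], [0, 0, 0]],
    [[0, 0, -15], [0, 0, 0]],
    [[0, 0, -20], [0, 0, 0]],
    [[0, 0, -20], [0, 0, 0]],
    [[0, 0, -20], [0, 0, 0]],
    [[0, 0, -20], [0, 0, 0]],
    [[0, 0, -15], [0, 0, 0]],
    [[0, 0, -10], [0, 0, 0.01]],
    [[0, 0, 0], [0, 0, 0.01]],
    [[0, 0, 0], [0, 0, 0]],
  ],
  newtons=45,
)

```text
t: 14.9
tool_pos: [0.4887, -0.3013, 0.4279]
orientation: [2.238, 2.204, 0.0]
force: [0.3, 0.0, -2.2]
opening: 0.0156
gripper_force: 45.0
```

Call:
apply_moves(
  series=[
    [[10, 0, 0], [0, 0, 0]],
    [[18, -1, 0], [0, 0, 0]],
    [[25, -2, 0], [0, 0, 0]],
    [[25, -2, 0], [0, 0, 0]],
    [[25, -2, 0], [0, 0, 0]],
    [[25, -2, 0], [0, 0, 0]],
    [[25, -2, 0], [0, 0, 0]],
    [[25, -2, 0], [0, 0, 0]],
    [[25, -2, 0], [0, 0, 0]],
    [[25, -2, 0], [0, 0, 0]],
    [[25, -2, 0], [0, 0, 0]],
    [[25, -2, 0], [0, 0, 0]],
  ],
)

```text
t: 15.9
tool_pos: [0.4706, -0.0213, 0.426]
orientation: [-2.235, -2.204, 0.002]
force: [-0.4, -0.2, -0.8]
opening: 0.0157
gripper_force: 45.0
```

Call:
apply_moves(
  series=[
    [[25, -2, 0], [0, 0, 0]],
    [[25, -2, 0], [0, 0, 0]],
    [[25, -2, 0], [0, 0, 0]],
    [[25, -2, 0], [0, 0, 0]],
    [[25, -2, 0], [0, 0, 0]],
    [[25, -2, 0], [0, 0, 0]],
    [[25, -2, 0], [0, 0, 0]],
    [[25, -2, 0], [0, 0, 0]],
    [[18, -1, 0], [0, 0, 0]],
    [[10, 0, 0], [0, 0, 0]],
    [[0, 0, 0], [0, 0, 0]],
    [[0, 0, 0], [0, 0, 0]],
  ],
)

```text
t: 16.9
tool_pos: [0.4573, 0.2052, 0.4267]
orientation: [-2.235, -2.207, 0.003]
force: [0.6, 0.1, -0.7]
opening: 0.0156
gripper_force: 45.0
```

Run:
```python
from h import *
im,d,c,P=look('wrist');go(.456,.2836);s=robot.read_state();print(s['tool_pos'],s['t'],s['opening'])
m=(abs(P[...,2]-.09)<.006)&(abs(P[...,0]-.456)<.08)&(abs(P[...,1]-.247)<.1)&(d>0)
print('lid visible',m.sum())
m=(abs(P[...,0]-.456)<.03)&(abs(P[...,1]-.2075)<.03)&(P[...,2]>.12)&(P[...,2]<.15)&(d>0);print('pin',m.sum())
im2,d2,c2,P2=look('top');m=(P2[...,2]>.1)&(P2[...,2]<.14)&(abs(P2[...,1]+.22)<.04)&(abs(P2[...,0]-.487)<.04);print('wide',np.median(P2[m],0))
```

```text
tool shift mm [78.9 -2.6 -0.1] yaw [-2.2365894  -2.2059851   0.00229515]
[0.45753642 0.20464947 0.4270334 ] 16.95 0.01575568939206908
lid visible 16362
pin 93
wide [ 0.48666681 -0.21953311  0.12182818]
```

Call:
apply_moves(
  series=[
    [[10, -0.6, 0], [0, 0, 0]],
    [[20, -1, 0], [0, 0, 0]],
    [[20, -1, 0], [0, 0, 0]],
    [[18, 0, 0], [0, 0, 0]],
    [[11, 0, 0], [0, 0, 0]],
    [[0, 0, 0], [0, 0, 0]],
    [[0, 0, 15], [0, 0, 0]],
    [[0, 0, 20], [0, 0, 0]],
    [[0, 0, 20], [0, 0, 0]],
    [[0, 0, 8], [0, 0, 0]],
    [[0, 0, 0], [0, 0, 0]],
    [[0, 0, 0], [0, 0, 0]],
  ],
)

```text
t: 18.0
tool_pos: [0.4563, 0.2837, 0.3649]
orientation: [-2.238, -2.205, 0.001]
force: [0.4, 0.2, -1.3]
opening: 0.0157
gripper_force: 45.0
```

Run:
```python
from h import *
im,d,c,P=look('wrist');go(.456,.2836);s=robot.read_state();print(s['tool_pos'],s['t'])
cv2.imwrite('pics/w6.png',cv2.convertScaleAbs(cv2.resize(im[130:290,200:360],None,fx=3.7,fy=3.7),alpha=1.5))
```

```text
tool shift mm [-0.4 -0.6 -0. ] yaw [2.23713042e+00 2.20500707e+00 1.60526591e-03]
[0.45658134 0.28394289 0.36588554] 18.05
```

View pics/w6.png

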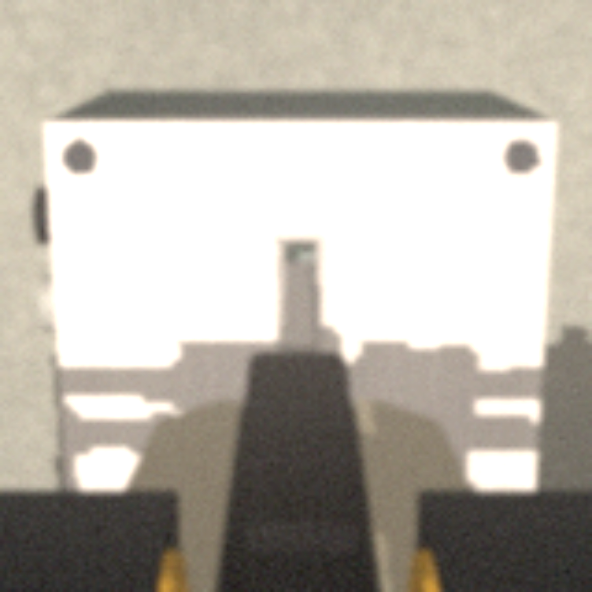

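The blade (columns 283–318) lies centred in the slot (278–322), just above it. I descend slowly.

Call:
apply_moves(
  series=[
    [[-0.3, -0.3, 5], [0, 0, 0]],
    [[0, 0, 5], [0, 0, 0]],
    [[0, 0, 4], [0, 0, 0]],
    [[0, 0, 4], [0, 0, 0]],
    [[0, 0, 4], [0, 0, 0]],
    [[0, 0, 0], [0, 0, 0]],
    [[0, 0, 0], [0, 0, 0]],
  ],
)

```text
t: 18.63
tool_pos: [0.4558, 0.2838, 0.3424]
orientation: [-2.237, -2.206, 0.001]
force: [-0.3, -0.1, -2.2]
opening: 0.016
gripper_force: 45.0
```

Call:
apply_moves(
  series=[
    [[0, 0, 5], [0, 0, 0]],
    [[0, 0, 5], [0, 0, 0]],
    [[0, 0, 5], [0, 0, 0]],
    [[0, 0, 5], [0, 0, 0]],
    [[0, 0, 5], [0, 0, 0]],
    [[0, 0, 4], [0, 0, 0]],
    [[0, 0, 0], [0, 0, 0]],
    [[0, 0, 0], [0, 0, 0]],
    [[0, 0, 0], [0, 0, 0]],
    [[0, 0, 0], [0, 0, 0]],
  ],
)

```text
t: 19.47
tool_pos: [0.4559, 0.2839, 0.314]
orientation: [-2.237, -2.206, -0.0]
force: [-0.2, -0.7, -0.8]
opening: 0.0158
gripper_force: 45.0
```

Run:
```python
from h import *
im,d,c,P=look('scene');s=robot.read_state();print(s['tool_pos'],s['force'],s['opening'],s['gripper_force'])
E=np.array(c['extrinsics'])
q=E@[.456,.25,.11,1];u=int(c['fx']*q[0]/q[2]+c['cx']);v=int(c['fy']*q[1]/q[2]+c['cy'])
cv2.imwrite('pics/s2.png',cv2.convertScaleAbs(cv2.resize(im[v-60:v+60,u-80:u+80],None,fx=4.5,fy=4.5),alpha=1.4))
```

```text
[0.45586111 0.28394224 0.31396051] [-0.50132203 -0.50107889 -0.75600048] 0.015722213012574728 44.98503506183624
```

View pics/s2.png

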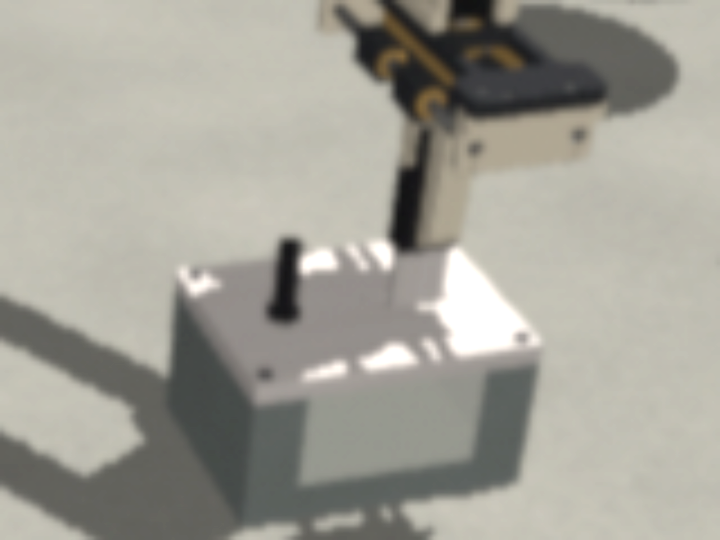

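The pin stands seated in the jack (285,290). The blade goes into the slot (415,290) with the grip held clear above the lid. Handing in.

```bash
python3 -c "
from plant import robot
print(robot.close_job())"
```

```text
the job is handed in; nothing more can be done
None
```

The pin is fully home in the jack and released, and the gripper is holding the narrow paddle still in the slot, with about half its blade (roughly 37 mm) below the lid's top. The job is handed in, but the judge returned no verdict.

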